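# Show the club head's neck to the inspection camera in the swivel mirror

## Robot

A 6-joint arm with a two-finger parallel gripper is mounted at the origin on a cart in front of the work surface, level with it; the furniture and walls round the work are solid. World frame = base frame: x ahead of the robot, y to its left, z up, the work surface at z = 0. Lengths are in m, angles in rad, forces in N, time in s.
With the tool pointing down it reaches from about 0.25 to 0.775 m from the base axis. Payload 4 kg.
Tool frame: the origin (TCP) lies on the centre line of the jaws, within the pads' length; the fingertips stand 14 mm ahead of it and the grasp point (between the pads) lies 5 mm behind it (robot.tcp_to_tips is the distance from the TCP to the fingertips, in m); z points along the fingers, y is the line along which they close (so a half turn about z gives the same grasp; the last joint's range is limited). The gripper opens to 94 mm and grips with 3 to 60 N. Pads are 16 mm wide; open, the fingers measure 119 mm over their backs; the gripper's body (75 mm by 177 mm) begins 78 mm behind the grasp point.
Start: joints at [-1.388, 0.087, 1.371, -0, 1.684, -0.103], TCP at [0.155, -0.528, 0.22] pointing down, gripper open.
Joint ranges: [-3.1, 3.1], [-0.76, 2.03], [0.27, 2.55], [-1.08, 4.22], [0.17, 2.65], [-2.57, 2.57]. Speed limits (rad/s): [2.79, 2.79, 3.14, 3.14, 3.14, 3.14].

## Interface

Orientations are given as [roll, pitch, yaw] about the fixed x, y, z axes, in that order (R = Rz(yaw) Ry(pitch) Rx(roll)).
In Python, from bench import robot gives the robot as it stands.
- The arm moves only by the tool carry_out, never from a script. Its argument "increments" is a list of rows, each a list of 3 entries, a list of its own where there are three numbers: the closure in counts, from 0 (fully open) to 255 (shut), then the shift along the tool's x, y, z in mm, then the turn about the tool's z in degrees. In form: [[fingers, [dx, dy, dz], twist], ...]. A call has 1 to 8 rows; each row shifts and turns the commanded pose from where the row before left it, along the tool's axes as they then stand; what a row does not reach is not made up. A row lasts 1/10 s, in which the tool goes at most 50 mm and 8.59 degrees, less where a joint would pass 70% of its speed; a pose out of reach is approached as far as the arm can. A call with a gripper value outside its range is refused whole. The fingers move at their own pace and stop on an object; the grip force is fixed at half the most. Time passes only in rows, so rows that do not move let the fingers close. It gives the time, the measured TCP pose, the force, the opening and the grip force at its end, in the units of the state.
- robot.get_obs(): the state, without advancing time (a new reading comes with each control period).
- robot.snapshot(name): name is "side" or "top"; returns the picture (400x640x3 uint8, blue, green, red); there is no depth.
- robot.get_calibration(name): a dict with "vfov" (degrees; the focal length in pixels is half the picture's height over the tangent of half this angle, whatever the lens; pixels are square), "cx", "cy" (the principal point, pixels), "T" (4x4, takes a point from camera to world coordinates). Camera axes: x right, y down, z forward; pixel columns grow to the right and rows downward; lengths in m; the calibration is good to about 2 mm. A picture is of the moment at which its call begins. get_calibration takes no time and is no camera call.
- robot.close_job(): hands the job in; it is judged then, once.
The state is a dict: "time": time; "joint_positions": joint angles; "qvel": joint speeds; "joint_torque": joint torques, N m; "tool_pos": TCP position; "ee_rot": TCP orientation; "wrist_force": force on the tool from outside, world axes, zero at the start; "wrist_torque": the same for the moment, N m; "width": finger opening in m; "finger_force": force on a finger pad.
Only numpy, scipy, OpenCV 4.12 (cv2) and the standard library are available. Lean on these libraries where they do the work, as an engineer would, in place of code of your own. Each camera call takes 0.05 s, during which the arm holds its last target. There are 200 camera calls.

## Task

Close the loading slide: push the carriage with the club head fully home against its stop. Then take the swivel mirror of the viewing stand by the fin on its top and turn it until the mouth of the club head's neck is reflected into the middle of the camera's picture, and finish while holding the mirror still at that angle, because it springs back when let go. Leave the other things on the table where they lie.

Things in the scene. Friction and masses are not known exactly. Their poses are not given: they have to be found in the camera images.
- viewing_stand: fixed viewing stand: aluminium plate 260x84x12 mm that carries a small grey camera and a swivel mirror. Origin: on the table under the mirror's vertical swivel axis. It stands anywhere within some cm and yaw; the camera (lens front 127 mm from the axis, lens 72 mm above the table, highest point 90 mm) stands at 120 deg (counter-clockwise from above) from the stand's own x axis, seen from the swivel axis, and looks level at that axis
- mirror_grip (a point): middle of the gripping part of the mirror's grip fin, on the swivel axis 127 mm above the table. The fin is an upright steel plate 10 mm thick, 40 mm wide and 36 mm tall (107 to 143 mm above the table) on top of the mirror (mirror frame 70 mm wide, 72 mm tall, centred 72 mm above the table; its glass faces the camera at the start). The point's x axis is level and is the direction the glass faces; the fin is thin along x and wide along y
- mirror (a joint): swivel of the mirror in rad, counter-clockwise seen from above, 0 to 1.5. At 0 (parked) the glass faces 125 deg from the stand's own x axis; at value q it faces 125 deg + q. A light spring (0.02 N m at 0, 0.11 N m at 1.5) turns it back to 0 as soon as it is let go
- mirror_head: the swivel mirror with its fin, described at mirror_grip; origin on the swivel axis at table height, x axis the direction the glass faces
- sight (a point): the camera's line of sight after the mirror: origin on the swivel axis 72 mm above the table, x axis level along the reflected line (it obeys the law of reflection, so it turns by 2 rad for each rad of the mirror). What lies on this x axis is in the middle of the camera's picture
- slide_base: fixed loading slide: aluminium plate 110x300x12 mm, stop at its +y end. Origin on the table, under the carriage's middle when it is home; the carriage runs in along the body's +y axis
- slide (a joint): how far the carriage still stands out, in m: 0 = fully home against its stop, up to 0.10; dry friction of about 1.5 N, it stays where it is left
- slide_handle (a point): grip point of the carriage's handle: an upright steel plate 46 mm wide (across the travel), 10 mm thick (along the travel), its top 76 mm above the table, this point 62 mm above it. Its y axis is the direction of travel towards home. Free room along the travel: open on the outer side, at least 40 mm to the head on the inner side
- hosel (a point): the mouth of the neck (hosel) of the black club head that is fixed on the carriage: the small pale round end of the neck that sticks up and out towards the mirror, 70 mm above the table. It moves with the carriage; the head's top is about 76 mm above the table
- tweezers: steel tweezers, 14x124x10 mm, loose on the table; leave it alone. Origin: centre of its underside
- driver_green: small screwdriver with a green handle, 25x156x22 mm, loose on the table; leave it alone. Origin: centre of its underside
- rubber_block: white eraser block, 30x50x18 mm, loose on the table; leave it alone. Origin: centre of its underside
- gauge_pin: pin gauge, 12x64x12 mm, loose on the table; leave it alone. Origin: centre of its underside
- sand_block: dark foam sanding block, 34x68x24 mm, loose on the table; leave it alone. Origin: centre of its underside
- ferrule_0: small black ring, 15 mm wide, 24 mm tall, standing, loose on the table; leave it alone. Origin: centre of its underside

How it is judged:
On the way, in this order (a step that is already met when the one before it is completed fails the run):
1. the carriage is fully home (value of joint slide below 0.004 m), for 0.2 s.
2. the mirror, held in the fingers, shows the camera the neck's mouth (value of joint slide below 0.004 m and y of hosel in the frame of sight between -0.015 and 0.015 m and x of hosel in the frame of sight above 0.05 m and contact force between the fingers and mirror_head above 1 N), for 0.3 s.
At the end, for the whole second after the job is handed in: The carriage is within 4 mm of its stop; the camera's reflected line of sight passes within 15 mm (sideways) of the neck's mouth; the fingers hold the mirror (over 1 N) and it turns slower than 0.05 rad/s (all of step 2 and velocity of joint mirror between -0.05 and 0.05 rad/s); the arm keeps its last pose, push and grip.
It fails at once if a bystander is pushed more than 20 mm (distance of any of tweezers, driver_green, rubber_block, gauge_pin, sand_block, ferrule_0 from where it was at the start of the episode above 0.02 m).
It also fails if it takes over 45 s, if anything falls off the work surface, if the arm or the gripper's body presses on something with over 40 N, if the wrist force passes 120 N, or if a joint passes its speed limit or range.

## Working session

There is one attempt and no reset: what is moved stays moved. The work goes in short steps, Python scripts to look and compute and a tool call to move; the robot and the scene stay as the last step left them, time stands still between calls to the robot, and variables do not carry over. Pictures are saved under pics/ and viewed, at most 10 in all, crops included, and the job is handed in when it is done.

Besides the shell and the picture viewer there is one more tool, called after ">>>" by a JSON object that holds its "fn" and its "kwargs", one argument or row to a line. carry_out: Moves the arm, as the interface text tells. Its arguments: {"type":"object","properties":{"increments":{"type":"array","items":{"type":"array"}}},"required":["increments"]}

```bash
mkdir -p pics
python3 - <<'E'
from bench import robot
import cv2,numpy as np
for n in("top","side"):
    cv2.imwrite(f"pics/{n}0.png",robot.snapshot(n)); c=robot.get_calibration(n); print(n,c["vfov"],c["cx"],c["cy"]);print(np.round(c["T"],3))
o=robot.get_obs();print(o["time"],o["tool_pos"],o["ee_rot"],robot.tcp_to_tips)
E
```

```text
top 45.61102076551178 322.9794169093254 196.99195070025934
[[ 0.022 -0.983  0.181  0.318]
 [-0.999 -0.027 -0.022  0.027]
 [ 0.026 -0.181 -0.983  1.395]
 [ 0.     0.     0.     1.   ]]
side 51.241555519700384 321.85329393035545 193.17838057362286
[[-1.    -0.02  -0.011  0.545]
 [ 0.003  0.374 -0.927  1.378]
 [ 0.023 -0.927 -0.374  0.678]
 [ 0.     0.     0.     1.   ]]
0.1 [ 0.1549429  -0.52725257  0.21839736] [-3.13961431e+00 -2.08582178e-04  2.85731553e-01] 0.014
```

View pics/top0.png

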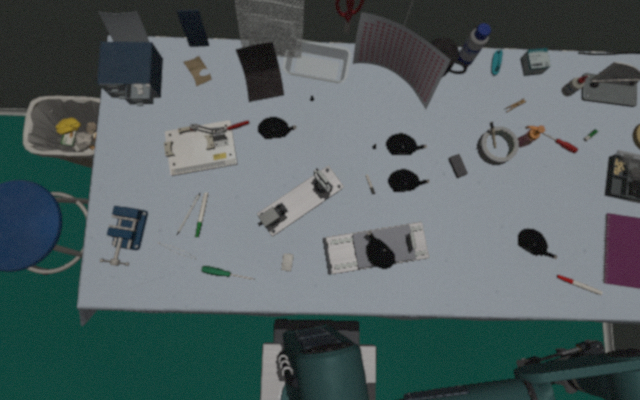

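View pics/side0.png

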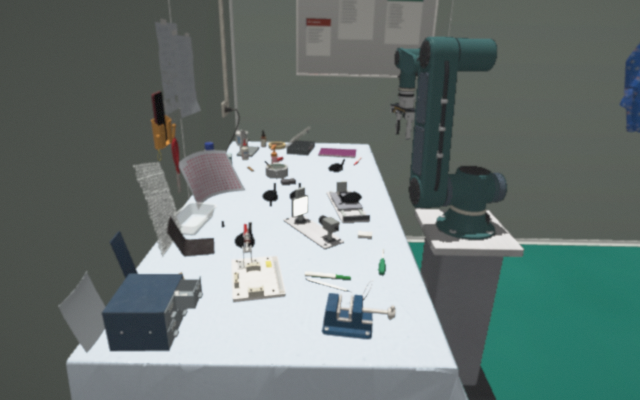

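The top view shows the stand with its camera at about (272,213) and the mirror at (322,183). The slide spans (325..428, 225..272), with the head at (380,250) and the handle at (408,242). I'll enlarge both views.

Run:
```python
import cv2,numpy as np
a=cv2.imread("pics/top0.png")[160:285,245:445]; b=cv2.imread("pics/side0.png")[175:255,275:385]
cv2.imwrite("pics/ctop.png",cv2.resize(a,None,fx=4,fy=4,interpolation=cv2.INTER_CUBIC))
cv2.imwrite("pics/cside.png",cv2.resize(b,None,fx=7,fy=7,interpolation=cv2.INTER_CUBIC))
```

```text
(no output)
```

View pics/ctop.png

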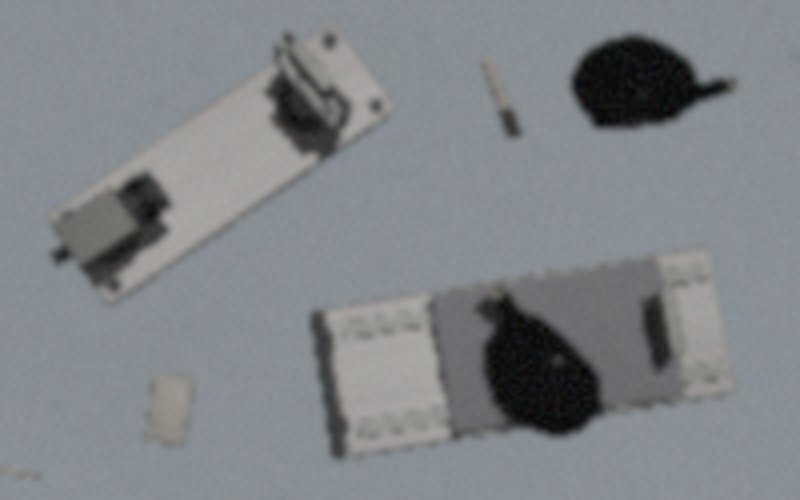

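View pics/cside.png

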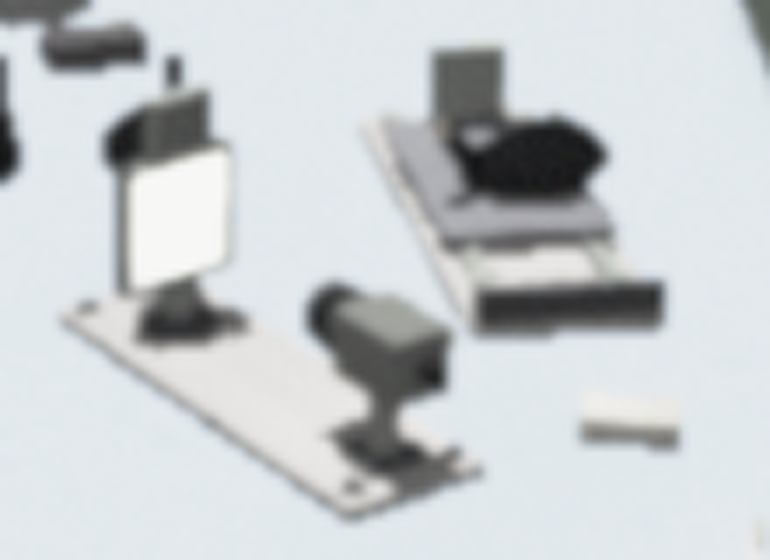

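The enlarged top view shows the stand plate corners, the fin, the hosel mouth near crop (493,292), and the handle strip at (655..665, 295..370). In the side view the fin top runs (145,100)-(208,90), the handle top (433,52)-(502,48), and the mouth is at (480,135). Next I'll turn these into positions.

```bash
cat > h.py <<'E'
import numpy as np
from bench import robot
def ray(n,p):
    c=robot.get_calibration(n);f=200/np.tan(np.radians(c["vfov"]/2));T=np.array(c["T"])
    d=T[:3,:3]@[(p[0]-c["cx"])/f,(p[1]-c["cy"])/f,1];return T[:3,3],d/np.linalg.norm(d)
def onz(n,p,z):
    o,d=ray(n,p);return o+d*(z-o[2])/d[2]
def tri(p,q):
    A=np.zeros((3,3));b=np.zeros(3)
    for o,d in(ray("top",p),ray("side",q)):
        M=np.eye(3)-np.outer(d,d);A+=M;b+=M@o
    return np.linalg.solve(A,b)
t=lambda x,y:(245+(x+.5)/4-.5,160+(y+.5)/4-.5)
s=lambda x,y:(275+(x+.5)/7-.5,175+(y+.5)/7-.5)
E
python3 - <<'E'
from h import *
np.set_printoptions(precision=4,suppress=True)
for n,L in(("stand",[(50,222),(115,303),(393,105),(332,25)]),("slide",[(318,312),(338,458),(733,390),(708,252)])):
    P=np.array([onz("top",t(*p),.012) for p in L])[:,:2];print(n,P.tolist(),P.mean(0),np.linalg.norm(P-np.roll(P,-1,0),axis=1))
    e=P[[0,1]].mean(0)-P[[2,3]].mean(0);print("yaw of long axis toward left",np.degrees(np.arctan2(e[1],e[0])))
S=np.array([onz("side",s(*p),.012) for p in[(62,318),(348,515),(480,470)]]);print("stand side",S)
print("hosel",onz("top",t(493,292),.07),onz("side",s(480,135),.07),tri(t(493,292),s(480,135)))
print("handle side top",onz("side",s(433,52),.076),onz("side",s(502,48),.076))
print("handle top",onz("top",t(657,295),.076),onz("top",t(668,370),.076))
print("fin side top",onz("side",s(145,100),.143),onz("side",s(208,90),.143))
print("fin top",onz("top",t(292,42),.143),onz("top",t(335,100),.143))
print("carriage",onz("top",t(432,295),.03),onz("top",t(450,438),.03))
print("cam lens side",onz("side",s(325,308),.072),"cam body top",onz("top",t(150,192),.085))
E
```

```text
stand [[0.5135142686615397, 0.18773601290312109], [0.4553616224860483, 0.13785556885939823], [0.6079201082281696, -0.062225398427872704], [0.6678127708283979, -0.015597145689310948]] [0.5612 0.0619] [0.0766 0.2516 0.0759 0.2552]
yaw of long axis toward left 127.25843647187294
slide [[0.45249037548092463, -0.009833267630336616], [0.34788210986722035, -0.026505563083741628], [0.40326120164838725, -0.31276838885787217], [0.5038558715059167, -0.29604482900653284]] [ 0.4269 -0.1613] [0.1059 0.2916 0.102  0.2908]
yaw of long axis toward left 100.56217860419328
stand side [[ 0.6666 -0.0033  0.012 ]
 [ 0.5184  0.199   0.012 ]
 [ 0.4554  0.1536  0.012 ]]
hosel [ 0.4639 -0.1306  0.07  ] [ 0.4438 -0.1275  0.07  ] [ 0.4537 -0.1292  0.071 ]
handle side top [ 0.4661 -0.2423  0.076 ] [ 0.4247 -0.2516  0.076 ]
handle top [ 0.464  -0.2448  0.076 ] [ 0.412  -0.2519  0.076 ]
fin side top [0.622  0.0156 0.143 ] [ 0.591 -0.     0.143]
fin top [0.622  0.0152 0.143 ] [ 0.5828 -0.0147  0.143 ]
carriage [ 0.465  -0.0913  0.03  ] [ 0.3634 -0.1052  0.03  ]
cam lens side [0.5303 0.1044 0.072 ] cam body top [0.5261 0.1109 0.085 ]
```

>>> {"fn": "carry_out", "kwargs": {
  "increments": [
    [255, [0, 0, 0], 5.9],
    [255, [42, -22, 0], 0],
    [255, [42, -22, 0], 0],
    [255, [42, -22, 0], 0],
    [255, [42, -22, 0], 0],
    [255, [42, -22, 0], 0],
    [255, [42, -22, 0], 0],
    [255, [42, -22, 0], 0]
  ]
}}

```text
time: 0.9
tool_pos: [0.4172, -0.3212, 0.219]
ee_rot: [-3.141, 0.0, 0.183]
wrist_force: [0.8, -0.2, 0.1]
width: 0.0332
finger_force: 0.0
```

>>> {"fn": "carry_out", "kwargs": {
  "increments": [
    [255, [40, -25, 20], 0],
    [255, [0, 0, 40], 0],
    [255, [0, 0, 40], 0],
    [255, [0, 0, 30], 0],
    [255, [0, 0, 15], 0],
    [255, [0, 0, 0], 0],
    [255, [0, 0, 0], 0]
  ]
}}

```text
time: 1.6
tool_pos: [0.4501, -0.2917, 0.075]
ee_rot: [-3.141, 0.0, 0.183]
wrist_force: [0.7, -0.3, -0.1]
width: 0.0006
finger_force: 0.0
```

Run:
```python
from bench import robot
import cv2,numpy as np
o=robot.get_obs();print(o)
a=robot.snapshot("top")[180:280,300:450];b=robot.snapshot("side")[150:250,280:400]
a=cv2.resize(a,(600,400),interpolation=cv2.INTER_CUBIC);b=cv2.resize(b,(200,167))
cv2.imwrite("pics/p1.png",np.hstack([a,np.vstack([b,np.zeros((233,200,3),np.uint8)])]))
```

```text
{'time': 1.6, 'joint_positions': array([-6.80769883e-01,  1.31427664e-01,  1.61419990e+00, -6.82494053e-05,
        1.39641534e+00,  7.07241082e-01]), 'qvel': array([-0.00014764, -0.01906438, -0.03587805, -0.00012787, -0.00252924,
        0.00140842]), 'joint_torque': array([ 5.30502421e-02, -3.28176141e+01, -2.71963745e+01,  6.54139789e-02,
        1.46215543e-02, -1.36618713e-03]), 'tool_pos': array([ 0.45007311, -0.29172332,  0.07499166]), 'ee_rot': array([-3.14129406e+00,  3.43635275e-04,  1.82797269e-01]), 'wrist_force': array([ 0.68135008, -0.27760567, -0.05779665]), 'wrist_torque': array([ 0.01184289,  0.00652611, -0.01383053]), 'finger_force': 0.0, 'width': 0.0005903353204063406}
```

View pics/p1.png

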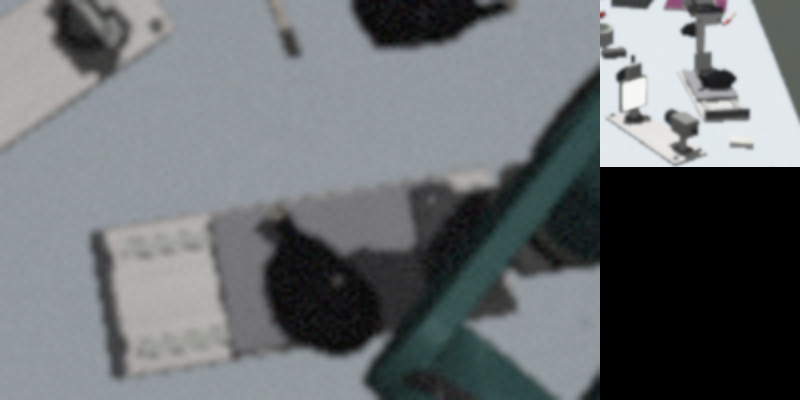

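The fingers are shut and behind the handle without touching it, and the carriage hasn't moved. Next I'll lower a bit and push.

>>> {"fn": "carry_out", "kwargs": {
  "increments": [
    [255, [0, 0, 14], 0],
    [255, [0, -15, 0], 0],
    [255, [0, -15, 0], 0],
    [255, [0, -15, 0], 0],
    [255, [0, -15, 0], 0],
    [255, [0, -10, 0], 0]
  ]
}}

```text
time: 2.3
tool_pos: [0.437, -0.2212, 0.0612]
ee_rot: [3.141, -0.0, 0.184]
wrist_force: [-0.6, -0.7, -0.7]
width: 0.0005
finger_force: 0.9
```

>>> {"fn": "carry_out", "kwargs": {
  "increments": [
    [255, [0, -5, 0], 0],
    [255, [0, -5, 0], 0],
    [255, [0, 0, 0], 0]
  ]
}}

```text
time: 2.6
tool_pos: [0.4357, -0.2123, 0.0611]
ee_rot: [-3.141, -0.001, 0.183]
wrist_force: [-0.5, -0.2, 0.0]
width: 0.0007
finger_force: 0.0
```

>>> {"fn": "carry_out", "kwargs": {
  "increments": [
    [255, [0, -6, 0], 0],
    [255, [0, -6, 0], 0],
    [255, [0, -6, 0], 0],
    [255, [0, -6, 0], 0]
  ]
}}

```text
time: 3.0
tool_pos: [0.4332, -0.1984, 0.0617]
ee_rot: [3.119, -0.002, 0.183]
wrist_force: [6.2, -34.7, -15.8]
width: 0.0006
finger_force: 17.2
```

Run:
```python
from bench import robot
import cv2
cv2.imwrite("pics/p2.png",cv2.resize(robot.snapshot("top")[180:280,300:450],(600,400),interpolation=cv2.INTER_CUBIC))
```

```text
(no output)
```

View pics/p2.png

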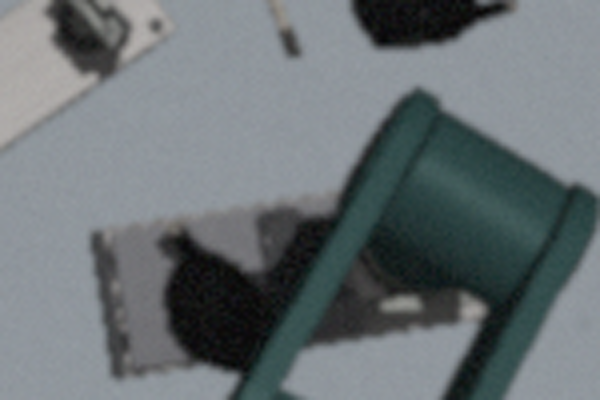

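The force is 35 N and the carriage sits at the stop end, so the slide is home; the mouth is at crop (175,230). Next I'll back off, rise, and go above the mirror.

>>> {"fn": "carry_out", "kwargs": {
  "increments": [
    [255, [0, 0, 0], 0],
    [255, [0, 30, 0], 0],
    [255, [0, 0, -50], 0],
    [150, [0, 0, -50], 0],
    [150, [0, 0, -50], 0],
    [150, [34, -31, 0], 0],
    [150, [34, -31, 0], 0],
    [150, [34, -31, 0], 0]
  ]
}}

```text
time: 3.85
tool_pos: [0.5207, -0.1074, 0.2117]
ee_rot: [-3.141, -0.001, 0.182]
wrist_force: [0.4, -0.1, -0.1]
width: 0.0363
finger_force: 0.0
```

>>> {"fn": "carry_out", "kwargs": {
  "increments": [
    [150, [35, -32, 0], 0],
    [150, [35, -32, 0], 0],
    [150, [35, -32, 0], 0],
    [150, [0, 0, 0], -8],
    [150, [0, 0, 0], -8],
    [150, [0, 0, 0], -8],
    [150, [0, 0, 0], -8],
    [150, [0, 0, 0], 0]
  ]
}}

```text
time: 4.65
tool_pos: [0.6054, 0.0053, 0.2105]
ee_rot: [-3.14, 0.0, 0.742]
wrist_force: [0.1, -0.4, 0.2]
width: 0.0388
finger_force: 0.0
```

Run:
```python
from bench import robot
import cv2,numpy as np
a=robot.snapshot("top");b=robot.snapshot("side");cv2.imwrite("pics/t3.png",a);cv2.imwrite("pics/s3.png",b)
a=cv2.resize(a[160:285,300:420],(480,500),interpolation=cv2.INTER_CUBIC)
b=cv2.resize(b[170:240,280:372],(644,490),interpolation=cv2.INTER_CUBIC)
c=np.zeros((500,800,3),np.uint8);c[:,:280]=a[:,:280];c[:490,280:]=b[:,:520]
cv2.imwrite("pics/p3.png",c);print(robot.get_obs()["width"])
```

```text
0.038594746302080776
```

View pics/p3.png

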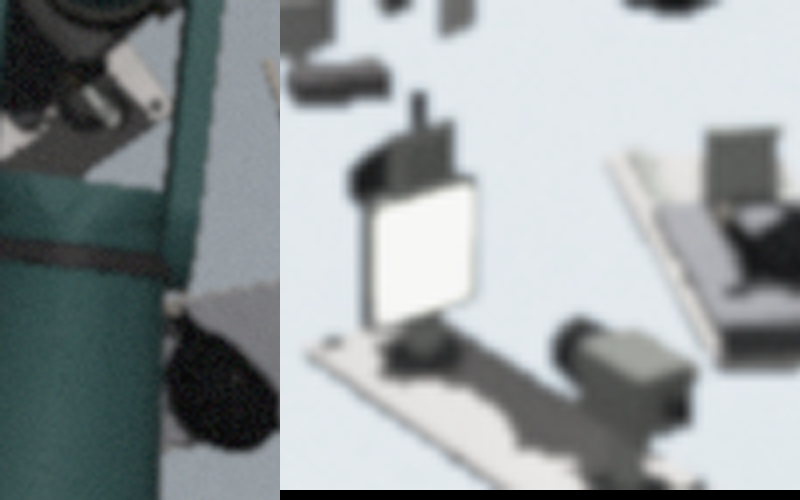

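The mouth is at top crop (174,298) and side crop (445,213). The fin top in the side view is (110,130)-(175,120), and the carriage is against the stop.

Run:
```python
from h import *
np.set_printoptions(precision=4,suppress=True)
T=lambda x,y:(300+(x+.5)/4-.5,160+(y+.5)/4-.5)
S=lambda x,y:(280+(x+.5)/7-.5,170+(y+.5)/7-.5)
print("hosel",onz("top",T(174,298),.07),onz("side",S(445,213),.07))
print("handle",onz("side",S(425,130),.076),onz("side",S(498,126),.076))
print("fin",onz("side",S(110,132),.143),onz("side",S(175,120),.143))
d=np.array([-.182,.983]);
for h in([.4437,-.055],onz("top",T(174,298),.07)[:2],onz("side",S(445,213),.07)[:2]):
  for a in([.605,.005],[.606,.009],[.603,.002]):
    v=np.array(h)-a;f=np.degrees(np.arctan2(v[1],v[0]))%360;print(h,a,f,(f+127.4)/2-132.4)
```

```text
hosel [ 0.458  -0.0612  0.07  ] [ 0.4468 -0.0658  0.07  ]
handle [ 0.4532 -0.1729  0.076 ] [ 0.4109 -0.1816  0.076 ]
fin [0.6222 0.0115 0.143 ] [ 0.5903 -0.0071  0.143 ]
[0.4437, -0.055] [0.605, 0.005] 200.4040777167871 31.502038858393547
[0.4437, -0.055] [0.606, 0.009] 201.5208789065974 32.0604394532987
[0.4437, -0.055] [0.603, 0.002] 199.68799376983793 31.14399688491895
[ 0.458  -0.0612] [0.605, 0.005] 204.25153224978087 33.42576612489043
[ 0.458  -0.0612] [0.606, 0.009] 205.38316436578987 33.991582182894916
[ 0.458  -0.0612] [0.603, 0.002] 203.55855507355602 33.079277536777994
[ 0.4468 -0.0658] [0.605, 0.005] 204.11586556717546 33.35793278358773
[ 0.4468 -0.0658] [0.606, 0.009] 205.17223101833267 33.88611550916633
[ 0.4468 -0.0658] [0.603, 0.002] 203.46936333937768 33.03468166968884
```

>>> {"fn": "carry_out", "kwargs": {
  "increments": [
    [150, [0, 0, 30], 0],
    [150, [0, 0, 30], 0],
    [150, [0, 0, 22], 0],
    [150, [0, 0, 0], 0],
    [255, [0, 0, 0], 0],
    [255, [0, 0, 0], 0],
    [255, [0, 0, 0], 0],
    [255, [0, 0, 0], 0]
  ]
}}

```text
time: 5.55
tool_pos: [0.6055, 0.0057, 0.1308]
ee_rot: [-3.14, -0.002, 0.741]
wrist_force: [-7.6, 6.0, 7.0]
width: 0.0101
finger_force: 4.6
```

The opening is 10.1 mm, so the jaws are on the fin. A side load of about 10 N means the axis is a few mm along tool -y, so I'll ease that and then turn.

>>> {"fn": "carry_out", "kwargs": {
  "increments": [
    [255, [0, -2, 0], 0],
    [255, [0, 0, 0], 0],
    [255, [0, 0, 0], 0],
    [255, [0, 0, 0], 0]
  ]
}}

```text
time: 5.95
tool_pos: [0.6054, 0.0059, 0.1308]
ee_rot: [3.139, -0.002, 0.741]
wrist_force: [-1.2, 0.5, 6.5]
width: 0.01
finger_force: 30.0
```

>>> {"fn": "carry_out", "kwargs": {
  "increments": [
    [255, [0, 0, -1], -5],
    [255, [0, 0, 0], -5],
    [255, [0, 0, 0], -5],
    [255, [0, 0, 0], -5],
    [255, [0, 0, 0], -5],
    [255, [0, 0, 0], -5],
    [255, [0, 0, 0], -3],
    [255, [0, 0, 0], 0]
  ]
}}

```text
time: 6.75
tool_pos: [0.6053, 0.0059, 0.1308]
ee_rot: [3.139, -0.001, 1.317]
wrist_force: [1.1, 0.2, 3.6]
width: 0.0098
finger_force: 30.0
```

Run:
```python
from bench import robot
import cv2,numpy as np
a=robot.snapshot("top");b=robot.snapshot("side");o=robot.get_obs()
print(o["tool_pos"],np.degrees(o["ee_rot"]),o["wrist_force"],o["wrist_torque"],o["width"],o["finger_force"])
a=cv2.resize(a[160:285,310:420],(330,375),interpolation=cv2.INTER_CUBIC)
b=cv2.resize(b[160:235,290:357],(469,525),interpolation=cv2.INTER_CUBIC)
c=np.zeros((525,799,3),np.uint8);c[:375,:330]=a;c[:,330:]=b;cv2.imwrite("pics/p4.png",c)
```

```text
[0.60527257 0.00596131 0.13081317] [ 1.79868543e+02 -2.97069748e-02  7.53998756e+01] [ 0.94422033 -0.03538764  5.0327459 ] [ 0.25706395 -0.12714987 -0.04357763] 0.009675742114059646 30.009090900421143
```

View pics/p4.png

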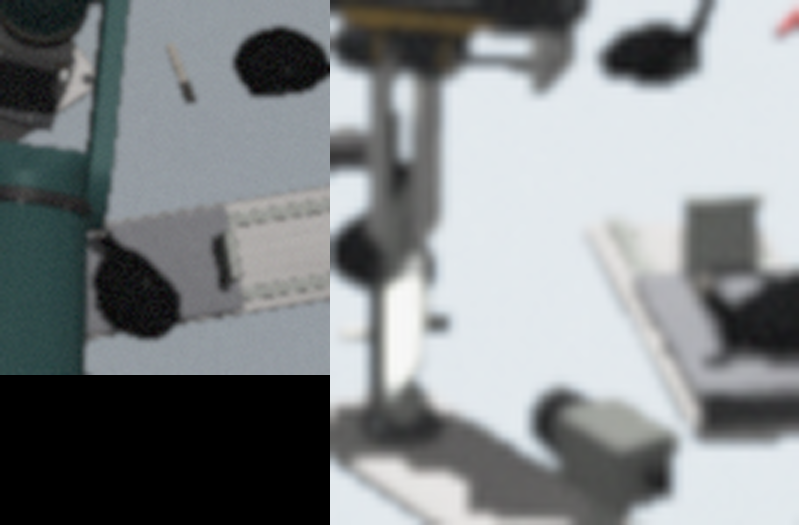

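The mirror turned with the tool, with 30 N grip and almost no side load. I'll check the mouth's position more closely once.

Run:
```python
from bench import robot
import cv2,numpy as np
n=robot.snapshot("side");m=np.mean([robot.snapshot("side").astype(float) for _ in range(5)],0).astype(np.uint8)
k=robot.snapshot("top")
R=lambda i,x,y:cv2.resize(i[y:y+12,x:x+16],(400,300),interpolation=cv2.INTER_NEAREST)
t0=cv2.imread("pics/top0.png");s0=cv2.imread("pics/side0.png")
cv2.imwrite("pics/p5.png",np.vstack([np.hstack([R(t0,360,226),R(s0,336,188)]),np.hstack([R(k,336,230),R(m,336,194)])]))
```

```text
(no output)
```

View pics/p5.png

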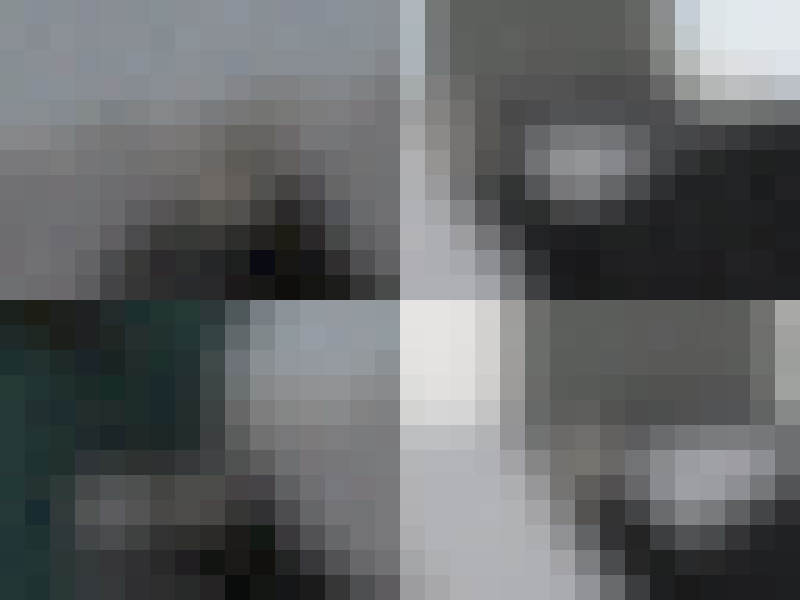

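The beige patch is the mouth. It is at top0 (368.1,232.1), side0 (337.9,192.8), top now (342.9,237.1) and side now (342.5,199.5). The brighter grey patch in the side view is carriage seen under the neck.

Run:
```python
from h import *
a=np.array([.6053,.006]);sh=np.array([-.0131,.0705])
for n,p in(("0",tri((368.1,232.1),(337.9,192.8))),("now",tri((342.9,237.1),(342.5,199.5))),("t0",onz("top",(368.1,232.1),.07)),("s0",onz("side",(337.9,192.8),.07)),("t",onz("top",(342.9,237.1),.07)),("s",onz("side",(342.5,199.5),.07))):
    q=p[:2]+(sh if "0" in n else 0);v=q-a;f=np.degrees(np.arctan2(v[1],v[0]))%360;print(n,p,q,f,(f+127)/2-90)
```

```text
0 [ 0.46463025 -0.13087352  0.07269509] [ 0.45153025 -0.06037352] 203.34706919543294 75.17353459771647
now [ 0.44943811 -0.06049154  0.07417705] [ 0.44943811 -0.06049154] 203.1033619090391 75.05168095451955
t0 [ 0.46540196 -0.13124905  0.07      ] [ 0.45230196 -0.06074905] 203.5703877877858 75.28519389389288
s0 [ 0.46381524 -0.13739944  0.07      ] [ 0.45071524 -0.06689944] 205.24773651194565 76.12386825597281
t [ 0.4496063  -0.06073763  0.07      ] [ 0.4496063  -0.06073763] 203.2022448259811 75.10112241299055
s [ 0.44902291 -0.07053282  0.07      ] [ 0.44902291 -0.07053282] 206.09215211907178 76.54607605953589
```

The mouth works out to a tool yaw of about 75.3 deg, and the tool is at 75.4 deg, so I'll hand in.

```bash
python3 -c "
from bench import robot
print(robot.get_obs()['finger_force'],robot.close_job())"
```

```text
the job is handed in; nothing more can be done
30.00977486371994 None
```

I pushed the carriage home and turned the mirror to a tool yaw of 75.4° (about 75.3° wanted by my measurement), then handed the job in while gripping the fin at 30 N; the judge's result was not shown.

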